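# Fit the microtube disc on the tube rotator

### The job

Fit the disc for the small tubes (the one with the ring of many narrow holes) on the tube rotator: lift it by its grip, set its flatted spindle into the drive socket, turn it until the flats find each other, and let it down gently, without dropping it, until it sits fully home. Leave the other disc and everything else on the bench where it is.

Things in the scene. Friction and masses are not known exactly. Their poses are not given: they have to be found in the camera images.
- rotator: Benchtop tube rotator, fixed. White base 170 x 130 x 45 mm, speed dial and switch on its front (-x). On it, between two aluminium cheeks, the grey round motor head (80 mm wide, 52 to 95 mm above the bench); on top the steel drive hub, 40 mm wide, its rim 125 mm above the bench. Origin: centre of the underside, z up.
- drive_socket (a point): Centre of the drive hub's rim, where the socket opens upward; z up. The axes are those of the rotator's base, NOT of the socket's flats. From the rim down: a round mouth 22 mm wide and 6 mm deep (widening to 26 mm at the rim), then a ledge with the keyed hole: 21.2 mm long, 15.2 mm wide between its two flats, 22 mm deep.
- socket_ledge (a point): On the hub's axis at the ledge, 6 mm below the rim; axes as the base. The hub stands turned at any angle about z, not reported: the slot can be seen from above or felt. The fit repeats every half turn. The gear motor holds the hub: it gives way only to over 0.12 N m about z, which light pressing and turning does not reach.
- microtube_disc_grip (a point): The disc to fit (loose, about 0.26 kg): aluminium, 130 mm wide, 5 mm thick, 24 holes of 10 mm near its edge with pockets 14 mm deep. Point: middle of its black grip on the disc's axis, an upright bar 44 mm long (x), 14 mm thick (y); its top is 18 mm above, the disc's top face 25 mm below (a collar 32 mm wide rises 6 mm from it). z up along the disc's axis.
- microtube_disc: The same disc, same axes; origin: middle of the spindle's flat shoulder (36 mm wide), 34 mm below the grip point. Home, the shoulder sits on the hub's rim (grip point 34 mm above the rim); with the spindle standing on the ledge, flats not matched, it is 20 mm higher.
- spindle_tip (a point): Lower end of that disc's steel spindle, 26 mm below the shoulder, 60 mm below the grip point. Spindle: 20 mm in diameter with two flats 14 mm apart, parallel to the grip bar (facing +y and -y), the last 2 mm tapered by 1 mm all round. It fits within about 0.09 rad of the hole's angle; the taper begins to enter within about 0.25 rad.
- tube_disc_grip (a point): Middle of the grip of the other disc, to be left alone: same disc, grip and spindle, but with a ring of 6 wide holes (28 mm) and pockets 22 mm deep.
- stand0: White plastic storage stand, fixed: a foot 96 mm wide and 8 mm high with a tube 38 mm wide whose rim is 45 mm above the bench; a disc rests on it by its shoulder, the spindle hanging loosely in the 26 mm bore. Origin: centre of its underside. Either disc may be on either side of the bench.
- stand1: The other storage stand, the same.
- vial: Bystander: small brown glass vial with black cap, 26 mm wide, 52 mm high. Origin: centre of its underside.
- dishes: Bystander: stack of three clear dishes, 37 mm wide, 35 mm high. Origin: centre of its underside.
- well_plate: Bystander: white 96-well plate, 85 x 127 x 14 mm. Origin: centre of its underside.
- tube_rack: Bystander: white rack with five capped 50 ml tubes, 75 x 130 mm, 113 mm high. Origin: centre of its underside.
- tip_box: Bystander: blue box of pipette tips with clear lid, 87 x 127 x 63 mm. Origin: centre of its underside.
- pipette: Bystander: white hand pipette lying on the bench, 219 mm long along its y, 29 mm thick. Origin: under its middle.
- cool_block: Bystander: blue cooling block with small tubes, 50 x 80 x 40 mm. Origin: centre of its underside.
Not all that is in view belongs to the job. What is shaped like the rotator but red is not meant. What is shaped like the microtube_disc but orange is not meant.

How it is judged:
By the outcome, as a careful person would: the job done as asked, in the order asked, and still so for the second after the job is handed in, with the robot touching nothing.
It also fails if it takes over 56 s, if anything falls off the work surface, if the arm or the gripper's body presses on something with over 40 N, if the wrist force passes 120 N, or if a joint passes its speed limit or range.

### The arm

A 6-joint arm with a two-finger parallel gripper is mounted at the origin on the work surface. World frame = base frame: x ahead of the robot, y to its left, z up, the work surface at z = 0. Lengths are in m, angles in rad, forces in N, time in s.
With the tool pointing down it reaches from about 0.35 to 0.975 m from the base axis. Payload 4.9 kg.
Tool frame: the origin (TCP) lies at the very end of the fingers, on their centre line; the grasp point (between the pads) lies 19 mm behind it (grasp_offset is the distance from the TCP to the grasp point, in m); x points along the fingers, y is the direction in which the jaws open and shut, and the axes are right-handed (so a half turn about x gives the same grasp; the last joint's range is limited). The gripper opens to 85 mm and grips with 20 to 120 N. Pads are 22 mm wide; open, the fingers measure 114 mm over their backs; the gripper's body (76 mm by 85 mm) begins 54 mm behind the grasp point. The pads swing forward as they close: fully open they stand 13 mm farther back than shut.
Start: joints at [1.137, 0.053, 1.613, -0, 1.476, -0.119], TCP at [0.194, 0.594, 0.202] pointing down, gripper open.
Joint ranges: [-3.01, 3.01], [-1.01, 2.22], [0.06, 2.58], [-1.02, 4.17], [0.09, 2.62], [-3.14, 3.14]. Speed limits (rad/s): [2.57, 2.57, 3.14, 3.14, 3.14, 3.14].

### API

Orientations are given as a rotation vector (axis times angle).
In Python, from station import get_obs, get_image, camera_model, finish_job, grasp_offset gives the robot as it stands.
- The arm moves only by the shell command python3 -m crank 'ROWS' [OPENING] [FORCE]. ROWS is JSON, a list that holds one entry, the list of rows, each a list of 4 numbers: the shift along the world's x, y, z in m, then the turn about the world's z in degrees. In form: [[[dx, dy, dz, turn], ...]]. A call has 1 to 5 rows; each row is the pose to reach, as a shift and turn from the pose commanded when the call began; what a row does not reach only later rows make up. A row lasts 1/12 s, in which the tool goes at most 41.7 mm and 7.16 degrees, less where a joint would pass 70% of its speed; a pose out of reach is approached as far as the arm can. A call with a gripper value outside its range is refused whole. OPENING is the opening, from 0 (shut) to 1 (fully open), set as the call begins (- or left out, the last holds). The fingers move at their own pace and stop on an object; FORCE is the grip in N (left out, the last holds). Time passes only in rows, so rows that repeat a pose let the fingers close. It gives the time, the measured TCP pose, the force and the opening at its end, in the units of the state.
- get_obs(): the state, without advancing time (a new reading comes with each control period).
- get_image(name): name is "scene" or "top" or "wrist"; returns (picture, depth): 480x640x3 uint8, red, green, blue; 480x640 float32, m along the optical axis (not along the pixel's ray), 0 where there is no reading.
- camera_model(name): a dict with "fx", "fy", "cx", "cy" (pixels), "xyz" and "attitude" of the camera in the world. Camera axes: x right, y down, z forward; pixel columns grow to the right and rows downward; lengths in m; the calibration is good to about 2 mm. A picture is of the moment at which its call begins: read the wrist's pose just before it. camera_model takes no time and is no camera call; for the wrist camera it gives the pose at the moment of the call.
- finish_job(): hands the job in, once; it reports no verdict.
The state is a dict: "t": time; "q": joint angles; "dq": joint speeds; "effort": joint torques, N m; "tool_pos": TCP position; "tool_rot": TCP orientation; "contact_force": force on the tool from outside, world axes, zero at the start; "wrist_torque": the same for the moment, N m; "opening": finger opening in m.
Only numpy, scipy, OpenCV 4.12 (cv2) and the standard library are available. Lean on these libraries where they do the work, as an engineer would, in place of code of your own. Each camera call takes 0.05 s, during which the arm holds its last target.

## Working session

There is one attempt and no reset: what is moved stays moved. The work goes in short steps, Python scripts to look and compute and a shell command to move; the robot and the scene stay as the last step left them, time stands still between calls to the robot, and variables do not carry over. Pictures are saved under pics/ and viewed, and the job is handed in when it is done.

```bash
ls; mkdir -p pics; cat > h.py <<'E'
import numpy as np, cv2
from station import *
from scipy.spatial.transform import Rotation as R
def cam(n):
    m=camera_model(n); a=np.array(m['attitude'],float)
    Rm=a if a.shape==(3,3) else (R.from_rotvec(a) if a.size==3 else R.from_quat(a)).as_matrix()
    return m,Rm
def world(n,u,v,d,mc=None):
    m,Rm=mc or cam(n)
    p=np.array([(u-m['cx'])/m['fx']*d,(v-m['cy'])/m['fy']*d,d])
    return Rm@p+np.array(m['xyz'])
def zplane(n,u,v,z,mc=None):
    m,Rm=mc or cam(n)
    r=Rm@np.array([(u-m['cx'])/m['fx'],(v-m['cy'])/m['fy'],1]); c=np.array(m['xyz'])
    return c+r*(z-c[2])/r[2]
def proj(n,p,mc=None):
    m,Rm=mc or cam(n)
    q=Rm.T@(np.array(p)-m['xyz']); return q[0]/q[2]*m['fx']+m['cx'],q[1]/q[2]*m['fy']+m['cy']
def snap(n):
    mc=cam(n); im,d=get_image(n); np.savez(f'pics/{n}.npz',im=im,d=d); return im,d,mc
E
python3 - <<'E'
from h import *
print(get_obs()); print(grasp_offset if not callable(grasp_offset) else grasp_offset())
for n in ('scene','top'):
    print(camera_model(n)); im,d,_=snap(n); cv2.imwrite(f'pics/{n}0.png',im[...,::-1])
E
```

```text
pics
{'t': 0.0, 'q': array([ 1.13699299e+00,  5.33785726e-02,  1.61431330e+00, -2.84462283e-05,
        1.47599214e+00, -1.18994723e-01]), 'dq': array([-6.56056580e-04, -2.44248982e-05,  1.45825217e-03,  1.69907530e-03,
        8.77932697e-05, -7.92763679e-04]), 'effort': array([ 1.46449594e-03, -3.93670249e+01, -3.70186293e+01,  7.36181300e-05,
        6.58624631e-03,  1.47062991e-05]), 'tool_pos': array([0.19323354, 0.59365096, 0.20043809]), 'tool_rot': array([ 0.24548998,  1.55718335, -0.24867352]), 'contact_force': array([-0.4306451 ,  0.08971486, -1.25149778]), 'wrist_torque': array([-0.01575368,  0.00453709, -0.03738255]), 'opening': 0.08545652384952947}
0.0187
{'fx': 516.4499323708479, 'fy': 516.4499323708479, 'cx': 318.54496417997143, 'cy': 238.28359519282208, 'xyz': array([ 1.59923833, -0.20215846,  0.76397646]), 'attitude': array([-1.6911808 , -1.49801745,  0.83628466])}
{'fx': 445.81007103827693, 'fy': 445.81007103827693, 'cx': 325.5826546679043, 'cy': 239.64381266561134, 'xyz': array([ 0.4384324 , -0.07290405,  1.30772015]), 'attitude': array([-2.16071272,  2.22111828, -0.11160316])}
```

View pics/scene0.png

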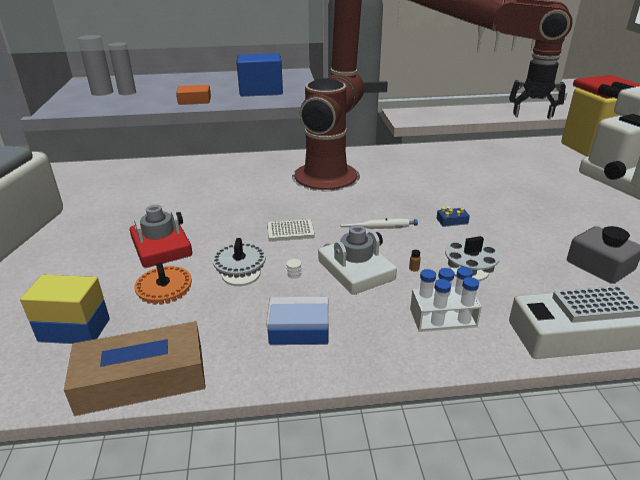

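View pics/top0.png

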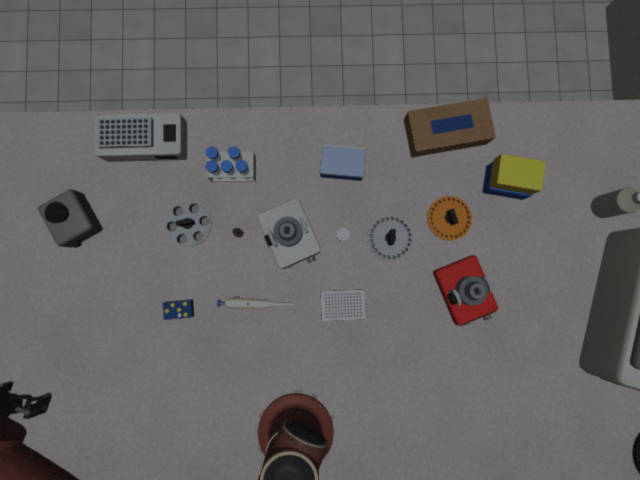

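Three discs show in the top picture: grey with many narrow holes at (390,237), orange with many holes at (450,218, the decoy), and grey with six wide holes at (188,225, to be left alone). The white rotator is at (289,232) and the red decoy rotator at (467,290). The grey many-hole disc fits the description, so I'll check it in enlarged crops.

```bash
python3 - <<'E'
from h import *
z=np.load('pics/top.npz'); im,d=z['im'],z['d']
def crop(u,v,w): return cv2.resize(im[v-w:v+w,u-w:u+w],(400,400),interpolation=cv2.INTER_CUBIC)
cv2.imwrite('pics/c1.png',np.hstack([crop(390,237,32),crop(289,232,40)])[...,::-1])
m=cam('top')
for (u,v,r) in ((390,237,28),(289,230,20)):
    for zl,zh in ((0.08,.106),(.106,.14),(.05,.08)):
        pts=[]
        for vv in range(v-r,v+r):
            for uu in range(u-r,u+r):
                if d[vv,uu]>0:
                    p=world('top',uu,vv,d[vv,uu],m)
                    if zl<p[2]<zh: pts.append(p)
        if pts:
            P=np.array(pts); print(u,zl,zh,len(P),P.mean(0),P.min(0),P.max(0))
            if len(P)>5:
                w,V=np.linalg.eigh(np.cov(P[:,:2].T)); print(w,V[:,1],np.degrees(np.arctan2(V[1,1],V[0,1])))
E
```

```text
390 0.08 0.106 93 [ 0.538735   -0.28222373  0.09595771] [ 0.51829765 -0.29185525  0.08007037] [ 0.56026887 -0.27407923  0.10357936]
[1.90035738e-05 1.57674551e-04] [-0.99389154  0.11036125] 173.66385956630475
390 0.05 0.08 1370 [ 0.53943972 -0.28274414  0.05559051] [ 0.47554628 -0.34738792  0.05000242] [ 0.60404453 -0.21834199  0.07900656]
[0.00105531 0.00108319] [-0.17206723  0.98508521] 99.90803394526442
289 0.08 0.106 650 [0.56006482 0.00296592 0.09609281] [ 0.52278426 -0.05106008  0.08058734] [0.60113613 0.0541682  0.10553025]
[0.00040906 0.00086098] [-0.40861435  0.91270713] 114.11782006637729
289 0.106 0.14 153 [0.56180247 0.00257469 0.12443607] [ 0.54175071 -0.01710488  0.10610172] [0.58021183 0.02281735 0.13328363]
[0.00012148 0.00013176] [0.51367333 0.85798584] 59.09118020943025
289 0.05 0.08 63 [ 0.56260363 -0.0006175   0.05878363] [ 0.51361921 -0.05022796  0.05000323] [0.62552641 0.05625571 0.07864551]
[0.00118235 0.00140884] [-0.93095146 -0.36514295] -158.58361968154418
```

View pics/c1.png

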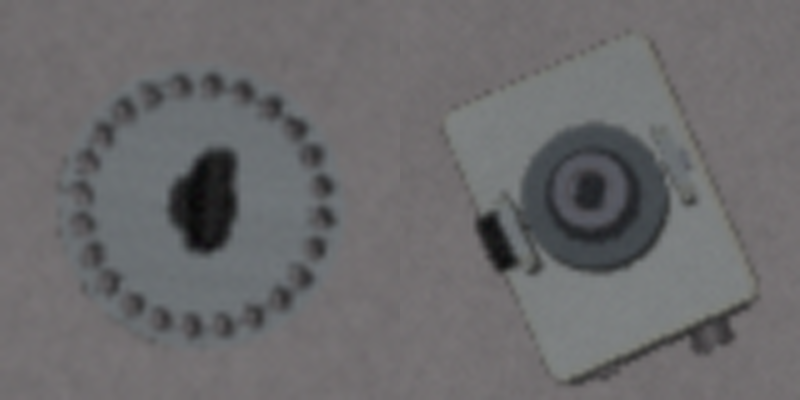

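The left crop shows the grey disc with a ring of many narrow holes and a black bar, so it is the one meant. The right crop shows the white rotator with the slotted hub. I'll move over the hub first to see the slot.

```bash
python3 - <<'E'
from h import *
o=get_obs(); m,Rm=cam('wrist'); T=R.from_rotvec(o['tool_rot']).as_matrix()
print(T.round(3)); print('cam in tool',T.T@(m['xyz']-o['tool_pos'])); print((T.T@Rm).round(3)); print(m['fx'],m['cx'],m['cy'])
E
python3 -m crank '[[[0.02,-0.036,0.01,0],[0.04,-0.072,0.02,0],[0.06,-0.108,0.03,0],[0.08,-0.144,0.04,0],[0.1,-0.18,0.05,0]]]'
```

```text
[[-0.001  0.31   0.951]
 [-0.002  0.951 -0.31 ]
 [-1.    -0.002 -0.   ]]
cam in tool [-0.17153874 -0.00027004 -0.06585063]
[[-0.001 -0.26   0.966]
 [ 1.     0.     0.001]
 [-0.     0.966  0.26 ]]
372.5888194043376 322.0618156388374 245.92093583959812
t: 0.52
tool_pos: [0.292, 0.4155, 0.2506]
tool_rot: [0.246, 1.557, -0.247]
contact_force: [-0.1, 0.2, 0.5]
opening: 0.0859
```

```bash
python3 -m crank '[[[0.022,-0.034,0,0],[0.044,-0.068,0,0],[0.066,-0.102,0,0],[0.088,-0.136,0,0],[0.11,-0.17,0,0]]]'
python3 -m crank '[[[0.022,-0.034,0,0],[0.044,-0.068,0,0],[0.066,-0.102,0,0],[0.088,-0.136,0,0],[0.11,-0.17,0,0]]]'
python3 -m crank '[[[0.01,-0.03,0,0],[0.02,-0.05,0,0],[0.03,-0.06,0,0],[0.03,-0.06,0,0]]]'
python3 - <<'E'
from h import *
print(get_obs()['tool_pos'],get_obs()['t'])
im,d,mc=snap('wrist'); cv2.imwrite('pics/w1.png',im[...,::-1])
import pickle; pickle.dump(mc,open('pics/w1.pkl','wb'))
E
```

```text
t: 0.93
tool_pos: [0.4022, 0.2454, 0.2505]
tool_rot: [0.247, 1.557, -0.247]
contact_force: [0.8, 0.1, 0.4]
opening: 0.0856
t: 1.35
tool_pos: [0.5123, 0.0753, 0.2505]
tool_rot: [0.247, 1.557, -0.247]
contact_force: [1.1, -0.0, 0.4]
opening: 0.0852
t: 1.68
tool_pos: [0.5427, 0.0156, 0.2501]
tool_rot: [0.249, 1.557, -0.25]
contact_force: [0.1, -0.1, 0.7]
opening: 0.0855
[0.54270525 0.01556791 0.25012792] 1.6833
```

View pics/w1.png

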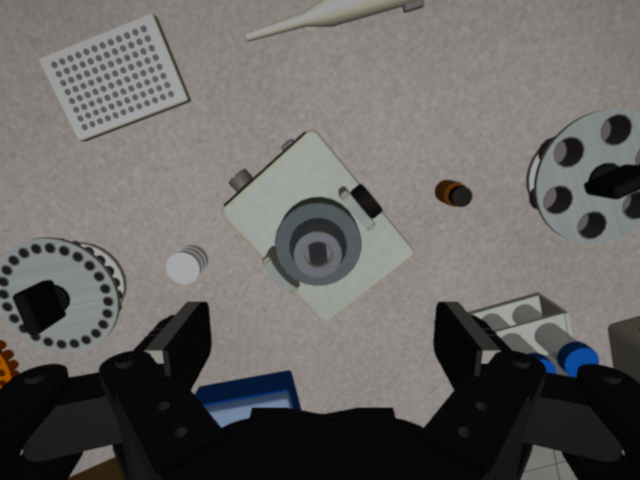

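The hub shows at (318,253) with its slot. The target disc is at lower left, with its grip near (40,305). I'll enlarge the hub.

```bash
python3 - <<'E'
from h import *
im=np.load('pics/wrist.npz')['im']
c=im[223:283,288:348]; c=cv2.resize(c,(600,600),interpolation=cv2.INTER_CUBIC)
c=cv2.convertScaleAbs(c,alpha=2.2); cv2.imwrite('pics/c2.png',c[...,::-1])
import pickle; mc=pickle.load(open('pics/w1.pkl','rb'))
for p in ((318,253),(319,253)): print(zplane('wrist',*p,0.125,mc),zplane('wrist',*p,0.119,mc))
E
```

```text
[0.56063259 0.00611155 0.125     ] [0.56225879 0.00550908 0.119     ]
[0.56089129 0.00689889 0.125     ] [0.56252272 0.00631234 0.119     ]
```

View pics/c2.png

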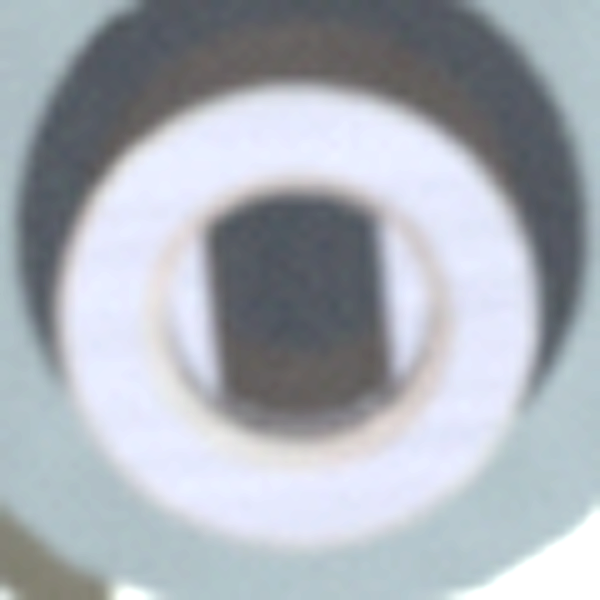

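The crop shows the slot's flats as lines from (207,235) to (222,395) and from (373,220) to (392,385). The hub's rim spans x 58–542 and y 82–548.

```bash
python3 - <<'E'
from h import *
import pickle; mc=pickle.load(open('pics/w1.pkl','rb'))
f=lambda x,y,z:zplane('wrist',288+x/10-.45,223+y/10-.45,z,mc)
L=[];
for a,b in (((207,235),(222,395)),((373,220),(392,385))):
    A=f(*a,.119);B=f(*b,.119);v=A-B; print('slot ang',np.degrees(np.arctan2(v[1],v[0])),A,B)
print('rim c',[f(x,y,.125) for x,y in((58,315),(542,315),(300,82),(300,548))])
print('slot c',np.mean([f(207,235,.119),f(222,395,.119),f(373,220,.119),f(392,385,.119)],0))
e=[f(*p,.125) for p in ((58,315),(542,315),(300,82),(300,548))]; print(np.mean(e,0))
z=np.load('pics/wrist.npz'); d=z['d']
# depth-based hub rim
uu,vv=np.meshgrid(np.arange(285,352),np.arange(220,290))
P=np.array([world('wrist',u,v,d[v,u],mc) for u,v in zip(uu.ravel(),vv.ravel()) if d[v,u]>0])
q=P[(P[:,2]>.119)&(P[:,2]<.131)]; 
(c,r)=cv2.minEnclosingCircle(q[:,:2].astype(np.float32)); print(len(q),c,r,np.median(q[:,2]))
im=z['im'];c=cv2.resize(im[220:370,0:140],(700,750),interpolation=cv2.INTER_CUBIC)[:590]
E
```

```text
slot ang 166.44624808644275 [ 5.53922820e-01 -3.68574374e-04  1.19000000e-01] [ 0.56767552 -0.00368395  0.119     ]
slot ang 168.28158468303093 [0.55704099 0.01330367 0.119     ] [0.57134469 0.01033672 0.119     ]
rim c [array([ 0.55511134, -0.01359567,  0.125     ]), array([0.56764177, 0.02454053, 0.125     ]), array([0.5425916 , 0.01170616, 0.125     ]), array([ 0.58080617, -0.00097672,  0.125     ])]
slot c [0.562496   0.00489696 0.119     ]
[0.56153772 0.00541858 0.125     ]
1290 (0.5621100068092346, 0.004780904855579138) 0.02023143135011196 0.12403292211927117
```

Slot angle is about -12.7° (167.3°) and the hub centre about (0.562, 0.005). Next, the disc.

```bash
python3 -m crank '[[[-0.003,-0.04,0,0],[-0.006,-0.08,0,0],[-0.009,-0.12,0,0],[-0.012,-0.16,0,0],[-0.015,-0.2,0,0]]]'
python3 -m crank '[[[-0.002,-0.04,0,0],[-0.004,-0.08,0,0],[-0.005,-0.098,0,0],[-0.005,-0.098,0,0]]]'
python3 - <<'E'
from h import *
print(get_obs()['tool_pos'],get_obs()['t'])
im,d,mc=snap('wrist'); 
import pickle; pickle.dump(mc,open('pics/w2.pkl','wb'))
cv2.imwrite('pics/w2.png',im[...,::-1])
u,v=[int(x) for x in proj('wrist',(.539,-.282,.09),mc)]; print(u,v)
c=cv2.resize(im[v-50:v+50,u-50:u+50],(600,600),interpolation=cv2.INTER_CUBIC)
cv2.imwrite('pics/c3.png',cv2.convertScaleAbs(c,alpha=2)[...,::-1])
vv,uu=np.mgrid[v-60:v+60,u-60:u+60]
P=np.array([world('wrist',a,b,d[b,a],mc) for a,b in zip(uu.ravel(),vv.ravel()) if d[b,a]>0])
q=P[(P[:,2]>.0945)&(P[:,2]<.1)]; print(len(q),q.mean(0)); print(cv2.minAreaRect((q[:,:2]*1000).astype(np.float32)))
w,V=np.linalg.eigh(np.cov(q[:,:2].T)); print(np.degrees(np.arctan2(V[1,1],V[0,1])), np.median(q[:,2]))
q=P[(P[:,2]>.05)&(P[:,2]<.058)&(np.hypot(P[:,0]-.539,P[:,1]+.283)<.08)]
print(cv2.minEnclosingCircle(q[:,:2].astype(np.float32)))
E
```

```text
t: 2.15
tool_pos: [0.5266, -0.1823, 0.251]
tool_rot: [0.245, 1.557, -0.244]
contact_force: [0.1, 0.4, -0.5]
opening: 0.0855
t: 2.48
tool_pos: [0.5215, -0.2825, 0.2504]
tool_rot: [0.249, 1.557, -0.249]
contact_force: [0.1, 0.8, 0.3]
opening: 0.0859
[ 0.52149575 -0.28245081  0.25043157] 2.4833
328 238
571 [ 0.53867596 -0.28152135  0.09593538]
((538.9437255859375, -281.4185485839844), (12.733261108398438, 43.05472946166992), 83.36222839355469)
173.1313413077503 0.09590926468743627
((0.5395456552505493, -0.28167131543159485), 0.0651162788271904)
```

View pics/c3.png

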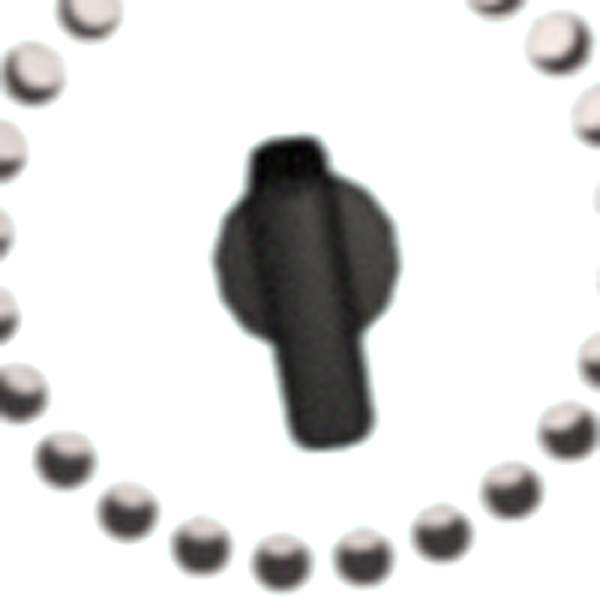

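View pics/w2.png

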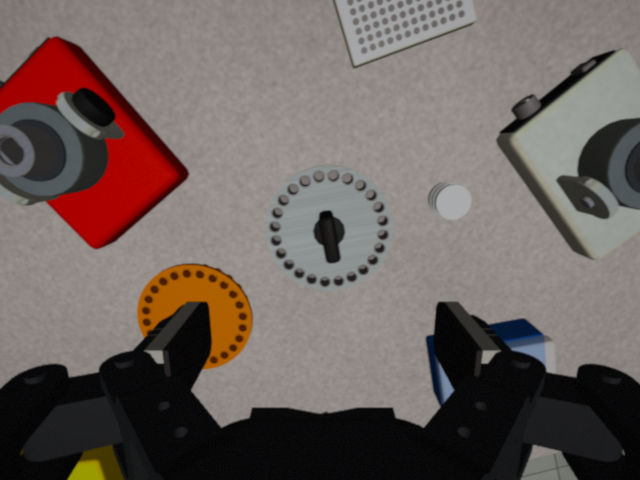

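The bar lies at 173.1° (-6.9°), centred at (0.539, -0.2815), with its top at 0.096. I'll turn by +11.2° and descend.

```bash
python3 -m crank '[[[0.006,0,-0.03,4],[0.012,0.001,-0.06,8],[0.0178,0.001,-0.09,11.2],[0.0178,0.001,-0.11,11.2],[0.0178,0.001,-0.11,11.2]]]'
python3 - <<'E'
from h import *
o=get_obs(); T=R.from_rotvec(o['tool_rot']).as_matrix(); print(o['tool_pos'],o['t'],np.degrees(np.arctan2(T[1,2],T[0,2])),T[:,0])
im,d,mc=snap('wrist'); cv2.imwrite('pics/w3.png',im[...,::-1])
vv,uu=np.mgrid[120:400,200:440]
P=np.array([world('wrist',a,b,d[b,a],mc) for a,b in zip(uu.ravel(),vv.ravel()) if d[b,a]>0])
q=P[(P[:,2]>.0945)&(P[:,2]<.1)&(np.hypot(P[:,0]-.539,P[:,1]+.282)<.03)]; print(len(q),q.mean(0)); print(cv2.minAreaRect((q[:,:2]*1000).astype(np.float32)))
E
```

```text
t: 2.95
tool_pos: [0.5372, -0.2747, 0.1347]
tool_rot: [0.096, 1.578, -0.086]
contact_force: [-0.9, -0.2, -1.0]
opening: 0.085
[ 0.5372336  -0.27470881  0.13466948] 2.95 -6.650949641622739 [-0.0085429   0.00669418 -0.9999411 ]
1305 [ 0.53848279 -0.2817413   0.09596253]
((539.0000610351562, -281.64788818359375), (12.511734008789062, 41.96818923950195), 82.52140045166016)
```

View pics/w3.png

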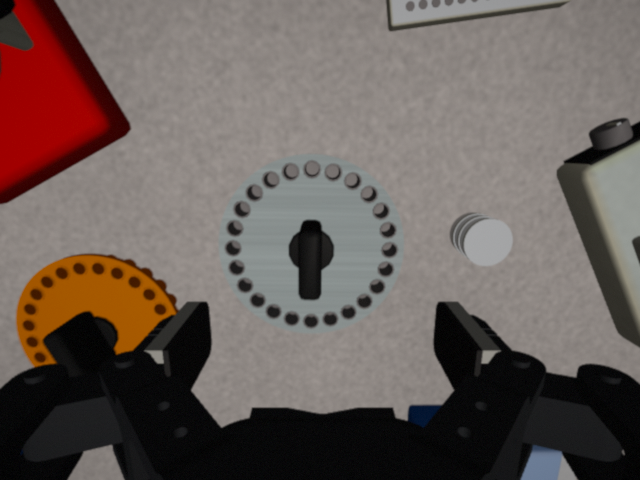

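The grip shows at (311,258), slightly left of the finger midline (322). The arm was still settling, so I'll hold and remeasure.

```bash
python3 -m crank '[[[0,0,0,0],[0,0,0,0]]]'; python3 - <<'E'
from h import *
o=get_obs(); T=R.from_rotvec(o['tool_rot']).as_matrix(); print(o['tool_pos'],np.abs(o['dq']).max(),np.degrees(np.arctan2(T[1,2],T[0,2])),T[:,0])
E
```

```text
t: 3.17
tool_pos: [0.5411, -0.2795, 0.1436]
tool_rot: [0.091, 1.565, -0.094]
contact_force: [0.0, -0.5, -0.0]
opening: 0.0852
[ 0.54110709 -0.27945015  0.143632  ] 0.011163740273285273 -6.765396355698686 [ 0.00341263 -0.00207488 -0.99999202]
```

```bash
python3 -m crank '[[[0,0,0,0],[0,0,0,0]]]'; python3 -m crank '[[[0,0,0,0],[0,0,0,0]]]'; python3 - <<'E'
from h import *
o=get_obs(); print(np.abs(o['dq']).max())
im,d,mc=snap('wrist')
vv,uu=np.mgrid[120:400,200:440]
P=np.array([world('wrist',a,b,d[b,a],mc) for a,b in zip(uu.ravel(),vv.ravel()) if d[b,a]>0])
q=P[(P[:,2]>.0945)&(P[:,2]<.1)&(np.hypot(P[:,0]-.539,P[:,1]+.282)<.03)]; print(len(q),q.mean(0)); print(cv2.minAreaRect((q[:,:2]*1000).astype(np.float32)))
E
```

```text
t: 3.33
tool_pos: [0.5406, -0.2801, 0.1431]
tool_rot: [0.092, 1.566, -0.095]
contact_force: [0.7, -0.1, -0.3]
opening: 0.0854
t: 3.5
tool_pos: [0.5399, -0.28, 0.1417]
tool_rot: [0.093, 1.568, -0.094]
contact_force: [-0.4, 0.1, -0.4]
opening: 0.0855
0.00681488778366306
1238 [ 0.53846636 -0.2817569   0.0959737 ]
((539.0105590820312, -281.717041015625), (12.425264358520508, 42.1166877746582), 82.65044403076172)
```

```bash
python3 -m crank '[[[-0.0007,-0.0015,-0.02,-0.5],[-0.0007,-0.0015,-0.04,-0.5],[-0.0007,-0.0015,-0.058,-0.5],[-0.0007,-0.0015,-0.07,-0.5],[-0.0007,-0.0015,-0.074,-0.5]]]'
python3 -m crank '[[[0,0,0,0],[0,0,0,0],[0,0,0,0],[0,0,0,0]]]'
```

```text
t: 3.97
tool_pos: [0.5374, -0.2803, 0.0641]
tool_rot: [0.103, 1.572, -0.099]
contact_force: [0.2, 0.5, -0.4]
opening: 0.0854
t: 4.3
tool_pos: [0.5398, -0.2818, 0.0685]
tool_rot: [0.099, 1.566, -0.102]
contact_force: [0.9, -0.8, 0.2]
opening: 0.0853
```

```bash
python3 -m crank '[[[0,0,0,0],[0,0,0,0],[0,0,0,0],[0,0,0,0],[0,0,0,0]]]' 0 60
python3 -m crank '[[[0,0,0,0],[0,0,0,0],[0,0,0,0],[0,0,0,0],[0,0,0,0]]]'
```

```text
t: 4.72
tool_pos: [0.5389, -0.2812, 0.0669]
tool_rot: [0.1, 1.568, -0.101]
contact_force: [-0.1, 0.4, -0.2]
opening: 0.0259
t: 5.13
tool_pos: [0.539, -0.2814, 0.0671]
tool_rot: [0.1, 1.568, -0.101]
contact_force: [-0.3, -0.7, 1.3]
opening: 0.0083
```

```bash
python3 -m crank '[[[0,0,0,0],[0,0,0,0]]]'; python3 - <<'E'
from h import *
print(get_obs()['opening'])
im,d,mc=snap('wrist'); cv2.imwrite('pics/w4.png',cv2.convertScaleAbs(im,alpha=1.5)[...,::-1])
E
```

```text
t: 5.3
tool_pos: [0.539, -0.2814, 0.0671]
tool_rot: [0.1, 1.568, -0.101]
contact_force: [-1.1, -1.1, 1.0]
opening: 0.0085
0.008508816813604178
```

View pics/w4.png

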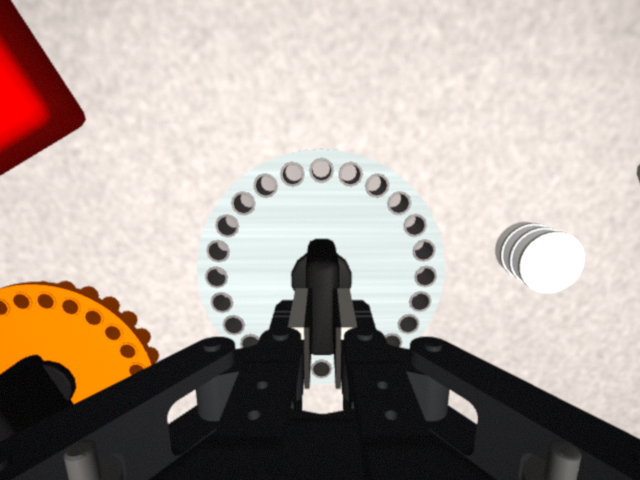

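The bar is held centrally between the pads at (322,300). I'll lift.

```bash
python3 -m crank '[[[0,0,0.005,0],[0,0,0.012,0],[0,0,0.022,0],[0,0,0.035,0],[0,0,0.05,0]]]'
python3 -m crank '[[[0,0,0.02,0],[0,0,0.04,0],[0,0,0.06,0],[0,0,0.08,0],[0,0,0.087,0]]]'
python3 -m crank '[[[0,0,0,0],[0,0,0,0]]]'
```

```text
t: 5.77
tool_pos: [0.5387, -0.2809, 0.1178]
tool_rot: [0.101, 1.569, -0.1]
contact_force: [0.0, -0.4, -0.6]
opening: 0.0001
t: 6.18
tool_pos: [0.5406, -0.2822, 0.2093]
tool_rot: [0.098, 1.562, -0.103]
contact_force: [1.1, -0.3, 0.8]
opening: 0.0003
t: 6.35
tool_pos: [0.539, -0.2812, 0.2042]
tool_rot: [0.1, 1.568, -0.101]
contact_force: [0.3, -1.3, 0.4]
opening: -0.0002
```

The opening is 0, so the grip slipped off. I'll look.

```bash
python3 - <<'E'
from h import *
im,d,mc=snap('wrist'); cv2.imwrite('pics/w5.png',cv2.convertScaleAbs(im,alpha=1.5)[...,::-1])
vv,uu=np.mgrid[100:460,150:480]
P=np.array([world('wrist',a,b,d[b,a],mc) for a,b in zip(uu.ravel(),vv.ravel()) if d[b,a]>0])
for lo,hi in ((.09,.1),(.07,.09),(.05,.058)):
  q=P[(P[:,2]>lo)&(P[:,2]<hi)&(np.hypot(P[:,0]-.539,P[:,1]+.282)<.07)]
  if len(q)>5: print(len(q),q.mean(0),np.median(q[:,2]),cv2.minAreaRect((q[:,:2]*1000).astype(np.float32)))
im,d,mc=snap('scene'); cv2.imwrite('pics/s5.png',cv2.resize(im[180:320,120:330],(800,533))[...,::-1])
E
```

```text
960 [ 0.53747947 -0.28064891  0.09550954] 0.09579268230463986 ((538.2634887695312, -280.6133117675781), (13.47677230834961, 43.34498977661133), 82.41727447509766)
59 [ 0.51761885 -0.2782253   0.08025718] 0.07953293800852124 ((518.8031616210938, -278.1498718261719), (13.949140548706055, 4.164329528808594), 80.8380126953125)
13355 [ 0.5354487  -0.28038615  0.05330484] 0.053311716619586114 ((537.9641723632812, -280.7206115722656), (129.97325134277344, 127.32535552978516), 83.48492431640625)
```

View pics/w5.png

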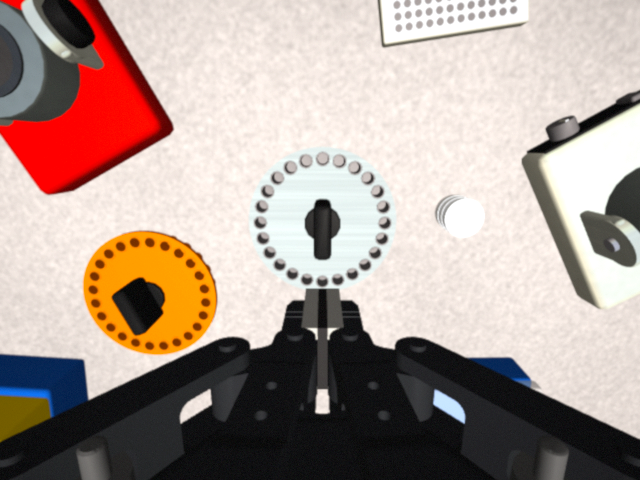

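View pics/s5.png

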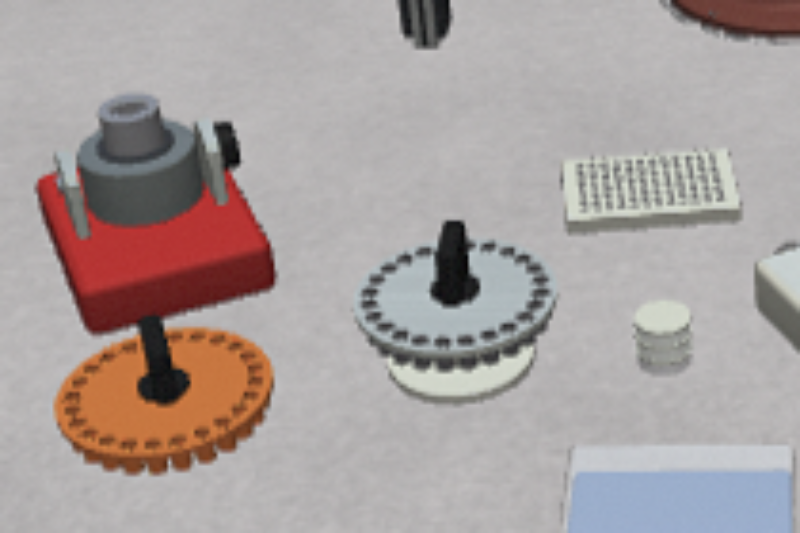

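The disc still sits on its stand and has barely moved. I'll enlarge the earlier closed picture to see why it slipped.

```bash
python3 - <<'E'
from h import *
im=cv2.imread('pics/w4.png')
cv2.imwrite('pics/c4.png',cv2.convertScaleAbs(cv2.resize(im[225:405,252:392],(467,600),interpolation=cv2.INTER_CUBIC),alpha=2.5))
E
```

```text
(no output)
```

View pics/c4.png

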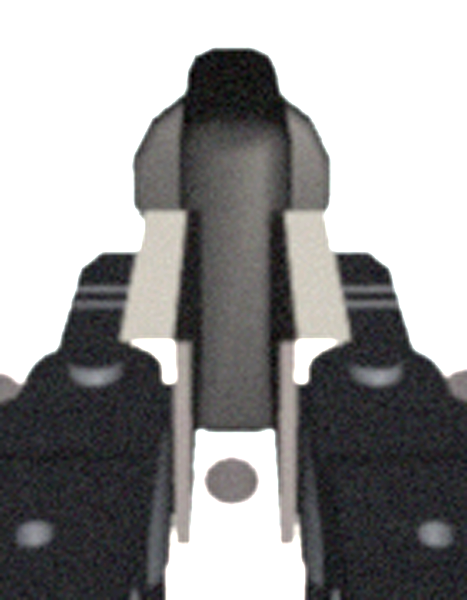

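In the crop the pads are centred on the bar at its upper half. The opening read only 8.5 mm on a 14 mm bar, so they had probably tilted. I'll grip deeper, with the grasp point at the grip's middle and the tips just above the collar.

```bash
python3 -m crank '[[[0,0,0,0],[0,0,0,0],[0,0,0,0],[0,0,-0.01,0],[0,0,-0.02,0]]]' 1
python3 -m crank '[[[-0.0004,0.0005,-0.01,0],[-0.0004,0.0005,-0.03,0],[-0.0004,0.0005,-0.05,0],[-0.0004,0.0005,-0.07,0],[-0.0004,0.0005,-0.085,0]]]'
python3 -m crank '[[[0,0,-0.01,0],[0,0,-0.02,0],[0,0,-0.03,0],[0,0,-0.034,0],[0,0,-0.036,0]]]'
python3 -m crank '[[[0,0,0,0],[0,0,0,0],[0,0,0,0],[0,0,0,0]]]'
python3 -m crank '[[[0,0,0,0],[0,0,0,0]]]'
```

```text
t: 6.87
tool_pos: [0.5392, -0.2814, 0.1836]
tool_rot: [0.1, 1.567, -0.101]
contact_force: [-0.5, -0.2, -0.5]
opening: 0.0604
t: 7.28
tool_pos: [0.5371, -0.2797, 0.0953]
tool_rot: [0.102, 1.572, -0.099]
contact_force: [0.0, -0.4, -0.4]
opening: 0.0852
t: 7.7
tool_pos: [0.5383, -0.2806, 0.0621]
tool_rot: [0.101, 1.569, -0.1]
contact_force: [-0.4, -0.7, -0.3]
opening: 0.0852
t: 8.03
tool_pos: [0.5391, -0.281, 0.0638]
tool_rot: [0.1, 1.567, -0.101]
contact_force: [0.3, 0.5, -0.4]
opening: 0.0854
t: 8.2
tool_pos: [0.5387, -0.2808, 0.0633]
tool_rot: [0.1, 1.568, -0.101]
contact_force: [-0.6, -0.5, -0.6]
opening: 0.0855
```

```bash
python3 -m crank '[[[0,0,-0.001,0],[0,0,-0.001,0],[0,0,-0.001,0],[0,0,-0.001,0],[0,0,-0.001,0]]]' 0 40
python3 -m crank '[[[0,0,0,0],[0,0,0,0],[0,0,0,0],[0,0,0,0],[0,0,0,0]]]'
python3 -m crank '[[[0,0,0,0],[0,0,0,0],[0,0,0,0]]]'
```

```text
t: 8.62
tool_pos: [0.5385, -0.2807, 0.0618]
tool_rot: [0.101, 1.569, -0.101]
contact_force: [0.6, -0.7, 0.3]
opening: 0.0261
t: 9.03
tool_pos: [0.5386, -0.2809, 0.062]
tool_rot: [0.1, 1.568, -0.101]
contact_force: [-0.4, -0.2, 0.2]
opening: 0.0123
t: 9.28
tool_pos: [0.5386, -0.2809, 0.062]
tool_rot: [0.1, 1.568, -0.101]
contact_force: [-0.9, -0.9, -0.3]
opening: 0.0129
```

Now it reads 12.9 mm, much closer to 14. I'll lift slowly as a test.

```bash
python3 -m crank '[[[0,0,0.002,0],[0,0,0.004,0],[0,0,0.007,0],[0,0,0.01,0],[0,0,0.01,0]]]'
python3 -m crank '[[[0,0,0,0],[0,0,0,0]]]'
```

```text
t: 9.7
tool_pos: [0.5388, -0.2808, 0.0725]
tool_rot: [0.1, 1.568, -0.101]
contact_force: [0.4, -0.7, -2.6]
opening: 0.0122
t: 9.87
tool_pos: [0.5385, -0.2807, 0.0718]
tool_rot: [0.101, 1.569, -0.101]
contact_force: [-0.2, 0.5, -1.7]
opening: 0.0121
```

```bash
python3 - <<'E'
from h import *
im,d,mc=snap('scene'); cv2.imwrite('pics/s6.png',cv2.resize(im[200:300,180:330],(750,500),interpolation=cv2.INTER_CUBIC)[...,::-1])
print(get_obs()['opening'],get_obs()['contact_force'])
E
```

```text
0.012124646925541084 [ 0.33589664  0.26871148 -2.2303947 ]
```

View pics/s6.png

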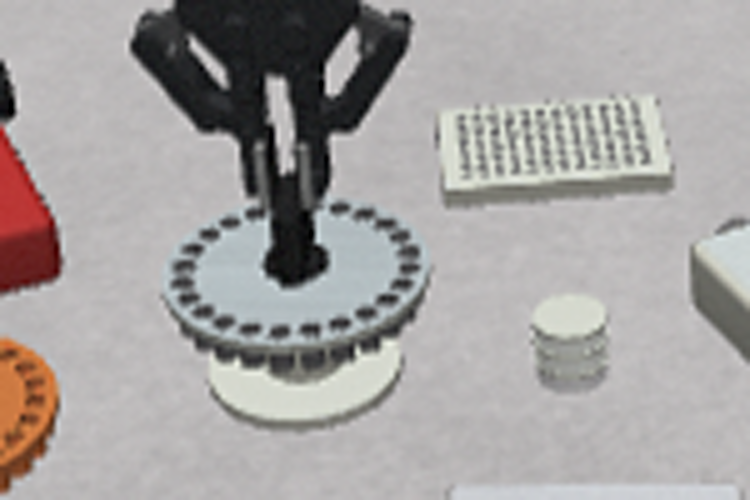

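It is lifted: -2.3 N on the wrist, and the gap above the stand shows in the picture. I'll keep lifting and watch the opening.

```bash
python3 -m crank '[[[0,0,0.004,0],[0,0,0.01,0],[0,0,0.018,0],[0,0,0.026,0],[0,0,0.03,0]]]'
python3 -m crank '[[[0,0,0,0],[0,0,0,0]]]'
python3 - <<'E'
from h import *
m=cam('wrist')
im,d,mc=snap('wrist'); cv2.imwrite('pics/w7.png',cv2.convertScaleAbs(im,alpha=1.5)[...,::-1])
o=get_obs();T=R.from_rotvec(o['tool_rot']).as_matrix()
pts=[]
for v in range(100,420,2):
    for u in range(150,500,2):
        if d[v,u]>0: pts.append(T.T@(world('wrist',u,v,d[v,u],mc)-o['tool_pos']))
P=np.array(pts); q=P[(P[:,0]>0)&(P[:,0]<.03)&(np.hypot(P[:,1],P[:,2])<.065)&(np.hypot(P[:,1],P[:,2])>.02)]
A=np.c_[q[:,1:],np.ones(len(q))]; s=np.linalg.lstsq(A,q[:,0],rcond=None)[0]
r=q[:,0]-A@s; k=abs(r)<.002; s=np.linalg.lstsq(A[k],q[k,0],rcond=None)[0]; print(len(q),k.sum(),'disc plane below tcp: tilt y,z,offset',s)
E
```

```text
t: 10.33
tool_pos: [0.5395, -0.2814, 0.1042]
tool_rot: [0.099, 1.566, -0.102]
contact_force: [1.0, 0.1, -2.3]
opening: 0.0126
t: 10.5
tool_pos: [0.5389, -0.281, 0.1027]
tool_rot: [0.1, 1.567, -0.101]
contact_force: [0.1, 0.4, -3.3]
opening: 0.0126
8364 5333 disc plane below tcp: tilt y,z,offset [ 0.00989333 -0.00812406  0.00810887]
```

View pics/w7.png

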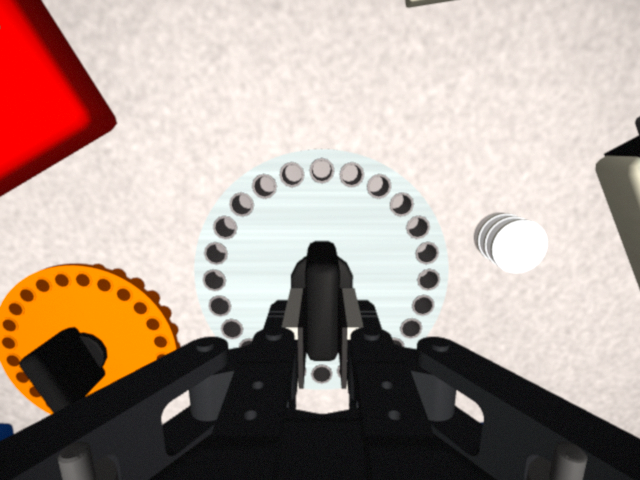

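The disc hangs level (under 0.6° tilt) with its top face 8.1 mm below the TCP, so there was no slip. The shoulder is then at TCP - 17.1 mm and the tip at TCP - 43 mm, giving ledge contact at TCP 0.162 and home at 0.142. I'll carry it over.

```bash
python3 -m crank '[[[0,0,0.01,0],[0,0,0.025,0],[0,0,0.045,0],[0,0.0,0.065,0],[0,0.01,0.085,0]]]'
python3 -m crank '[[[0.001,0.015,0.006,0],[0.003,0.035,0.01,0],[0.005,0.06,0.01,0],[0.007,0.085,0.01,0],[0.009,0.11,0.01,0]]]'
python3 -m crank '[[[0.002,0.025,0,-1],[0.004,0.05,0,-2],[0.006,0.075,0,-3],[0.008,0.1,0,-4],[0.01,0.125,0,-5]]]'
python3 -m crank '[[[0.002,0.02,0,-0.3],[0.003,0.034,0,-0.3],[0.004,0.04,0,-0.3],[0.004,0.041,0,-0.3],[0.004,0.041,0,-0.3]]]'
python3 -m crank '[[[0,0,0,0],[0,0,0,0],[0,0,0,0],[0,0,0,0]]]'
```

```text
t: 10.97
tool_pos: [0.5382, -0.2717, 0.1878]
tool_rot: [0.101, 1.569, -0.102]
contact_force: [0.3, -0.3, -2.6]
opening: 0.0122
t: 11.38
tool_pos: [0.547, -0.1587, 0.1962]
tool_rot: [0.101, 1.569, -0.1]
contact_force: [-0.2, -0.4, -3.7]
opening: 0.0125
t: 11.8
tool_pos: [0.5567, -0.0335, 0.1961]
tool_rot: [0.17, 1.565, -0.169]
contact_force: [1.0, 0.1, -3.1]
opening: 0.012
t: 12.22
tool_pos: [0.5612, 0.0055, 0.1964]
tool_rot: [0.172, 1.565, -0.173]
contact_force: [-0.0, 0.1, -2.9]
opening: 0.0122
t: 12.55
tool_pos: [0.5615, 0.0046, 0.1969]
tool_rot: [0.174, 1.564, -0.174]
contact_force: [0.1, 0.9, -2.9]
opening: 0.0123
```

```bash
python3 - <<'E'
from h import *
from scipy.optimize import least_squares
o=get_obs();T=R.from_rotvec(o['tool_rot']).as_matrix()
im,d,mc=snap('wrist'); cv2.imwrite('pics/w8.png',cv2.convertScaleAbs(im,alpha=1.5)[...,::-1])
print('tool',o['tool_pos'],np.degrees(np.arctan2(T[1,2],T[0,2])),T[:,0])
# edge by ray: for columns/rows use depth jump mask
mask=np.zeros(d.shape,np.uint8)
for v in range(100,460):
    for u in range(150,500):
        if d[v,u]>0:
            p=T.T@(world('wrist',u,v,d[v,u],mc)-o['tool_pos'])
            if .004<p[0]<.013: mask[v,u]=255
cs,_=cv2.findContours(mask,cv2.RETR_EXTERNAL,cv2.CHAIN_APPROX_NONE)
c=max(cs,key=cv2.contourArea)[:,0,:]
z=o['tool_pos'][2]-.0081
q=np.array([zplane('wrist',u,v,z,mc)[:2] for u,v in c if v<300])
r0=lambda p:np.hypot(q[:,0]-p[0],q[:,1]-p[1])-p[2]
s=least_squares(r0,[*o['tool_pos'][:2],.065],loss='soft_l1',f_scale=.0005); print('disc circle',s.x,np.abs(r0(s.x)).mean(),len(q))
# bar top
P=[]
for v in range(200,420):
    for u in range(290,360):
        if d[v,u]>0:
            p=T.T@(world('wrist',u,v,d[v,u],mc)-o['tool_pos'])
            if -.037<p[0]<-.031: P.append(p)
P=np.array(P); print(len(P)); 
if len(P)>20: print(cv2.minAreaRect((P[:,1:]*1000).astype(np.float32)),P[:,0].mean())
E
```

```text
tool [0.56153944 0.00464867 0.19687335] -12.695616952468573 [-6.77626093e-07 -7.47181632e-05 -9.99999997e-01]
disc circle [0.56074832 0.00444529 0.0637591 ] 0.014110346759775363 591
3214
((2.6128158569335938, -0.8934783935546875), (43.17922592163086, 25.754140853881836), 77.8731689453125) -0.03396619514659744
```

View pics/w8.png

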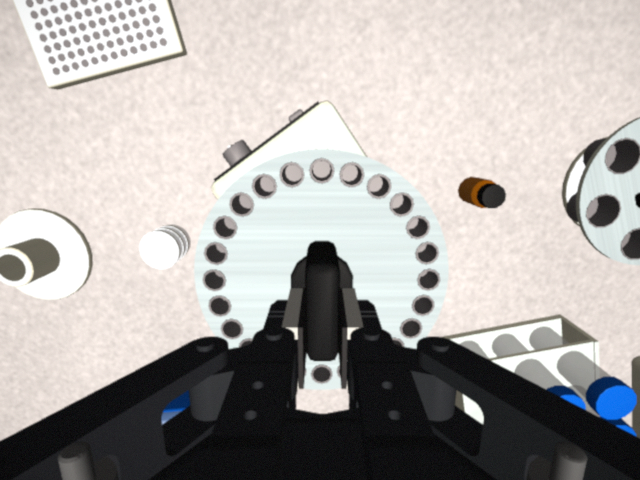

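The disc's centre is 1 mm off the TCP, within the chamfers. The tool angle is -12.7°, which matches the slot. I'll shift slightly and come down to just above the rim.

```bash
python3 -m crank '[[[0.001,0.0005,-0.006,0],[0.001,0.0005,-0.014,0],[0.001,0.0005,-0.02,0],[0.001,0.0005,-0.025,0],[0.001,0.0005,-0.027,0]]]'
python3 -m crank '[[[0,0,0,0],[0,0,0,0],[0,0,0,0]]]'
python3 -m crank '[[[0,0,-0.001,0],[0,0,-0.002,0],[0,0,-0.003,0],[0,0,-0.004,0],[0,0,-0.004,0]]]'
```

```text
t: 13.02
tool_pos: [0.5616, 0.0059, 0.1679]
tool_rot: [0.173, 1.567, -0.173]
contact_force: [0.4, 0.1, -2.3]
opening: 0.0122
t: 13.27
tool_pos: [0.5628, 0.0058, 0.1703]
tool_rot: [0.173, 1.563, -0.173]
contact_force: [0.9, -0.3, -1.7]
opening: 0.0122
t: 13.68
tool_pos: [0.5624, 0.0058, 0.1656]
tool_rot: [0.173, 1.564, -0.173]
contact_force: [0.3, -0.3, -2.7]
opening: 0.0125
```

```bash
python3 -m crank '[[[0,0,-0.001,0],[0,0,-0.002,0],[0,0,-0.003,0],[0,0,-0.003,0]]]'
python3 -m crank '[[[0,0,-0.001,0],[0,0,-0.002,0],[0,0,-0.002,0],[0,0,-0.002,0]]]'
```

```text
t: 14.02
tool_pos: [0.5624, 0.0058, 0.1625]
tool_rot: [0.173, 1.564, -0.173]
contact_force: [0.7, -0.3, -3.2]
opening: 0.0125
t: 14.35
tool_pos: [0.5625, 0.0058, 0.1608]
tool_rot: [0.173, 1.564, -0.173]
contact_force: [-0.1, 0.9, -3.0]
opening: 0.0123
```

No contact yet at TCP 0.161, where the ledge is expected at about 0.162. I'll keep going slowly.

```bash
python3 -m crank '[[[0,0,-0.001,0],[0,0,-0.002,0],[0,0,-0.002,0],[0,0,-0.002,0]]]'
python3 -m crank '[[[0,0,-0.001,0],[0,0,-0.002,0],[0,0,-0.002,0],[0,0,-0.002,0]]]'
```

```text
t: 14.68
tool_pos: [0.5625, 0.0058, 0.1587]
tool_rot: [0.173, 1.564, -0.173]
contact_force: [0.3, 0.7, -2.2]
opening: 0.0123
t: 15.02
tool_pos: [0.5624, 0.0058, 0.1567]
tool_rot: [0.173, 1.564, -0.173]
contact_force: [0.5, 0.2, -1.4]
opening: 0.0127
```

```bash
python3 -m crank '[[[0,0,-0.001,0],[0,0,-0.002,0],[0,0,-0.003,0],[0,0,-0.003,0]]]'
python3 -m crank '[[[0,0,0,0],[0,0,0,0]]]'
cat > off.py <<'E'
from h import *
o=get_obs();T=R.from_rotvec(o['tool_rot']).as_matrix()
im,d,mc=snap('wrist')
pts=[]
for v in range(100,420,2):
    for u in range(150,500,2):
        if d[v,u]>0: pts.append(T.T@(world('wrist',u,v,d[v,u],mc)-o['tool_pos']))
P=np.array(pts); q=P[(P[:,0]>-.02)&(P[:,0]<.03)&(np.hypot(P[:,1],P[:,2])<.062)&(np.hypot(P[:,1],P[:,2])>.02)]
A=np.c_[q[:,1:],np.ones(len(q))]; k=np.abs(q[:,0]-np.median(q[:,0]))<.004
for _ in range(3):
    s=np.linalg.lstsq(A[k],q[k,0],rcond=None)[0]; k=abs(q[:,0]-A@s)<.001
print(k.sum(),'plane tilt y,z,offset',s,'shoulder z',o['tool_pos'][2]-s[2]-.009,o['contact_force'],o['wrist_torque'])
E
python3 off.py
```

```text
t: 15.35
tool_pos: [0.5623, 0.0058, 0.1535]
tool_rot: [0.173, 1.564, -0.173]
contact_force: [-0.0, -0.2, -1.9]
opening: 0.0124
t: 15.52
tool_pos: [0.5625, 0.0058, 0.1538]
tool_rot: [0.173, 1.564, -0.173]
contact_force: [1.3, 0.7, -3.1]
opening: 0.0124
5676 plane tilt y,z,offset [0.00948622 0.00023506 0.0085625 ] shoulder z 0.13626209077124693 [ 1.27128429  0.73721476 -3.11031077] [-0.01253604  0.04924555  0.08165762]
```

The offset is unchanged and the shoulder is now 11 mm above the rim, well below the 20 mm of standing on the ledge, so the flats have entered. I'll lower it further.

```bash
python3 -m crank '[[[0,0,-0.001,0],[0,0,-0.0025,0],[0,0,-0.004,0],[0,0,-0.005,0],[0,0,-0.005,0]]]'
python3 -m crank '[[[0,0,-0.001,0],[0,0,-0.002,0],[0,0,-0.003,0],[0,0,-0.003,0],[0,0,-0.003,0]]]'
python3 -m crank '[[[0,0,-0.001,0],[0,0,-0.002,0],[0,0,-0.002,0],[0,0,-0.002,0]]]'
python3 off.py
```

```text
t: 15.98
tool_pos: [0.5623, 0.0058, 0.1484]
tool_rot: [0.173, 1.565, -0.173]
contact_force: [-0.4, -0.4, -3.3]
opening: 0.0124
t: 16.4
tool_pos: [0.5625, 0.0058, 0.1457]
tool_rot: [0.173, 1.564, -0.173]
contact_force: [1.3, -0.4, -2.3]
opening: 0.0127
t: 16.73
tool_pos: [0.5625, 0.0058, 0.1437]
tool_rot: [0.173, 1.564, -0.173]
contact_force: [1.0, -0.9, -2.2]
opening: 0.0126
5739 plane tilt y,z,offset [0.01090298 0.00016784 0.00860302] shoulder z 0.1261448548611061 [ 1.0297282  -0.8987666  -2.23637716] [-0.06031388  0.02751971 -0.03765445]
```

```bash
python3 -m crank '[[[0,0,-0.0005,0],[0,0,-0.001,0],[0,0,-0.001,0],[0,0,-0.001,0]]]'
python3 -m crank '[[[0,0,-0.0005,0],[0,0,-0.001,0],[0,0,-0.001,0],[0,0,-0.001,0]]]'
```

```text
t: 17.12
tool_pos: [0.5625, 0.0058, 0.1428]
tool_rot: [0.173, 1.564, -0.173]
contact_force: [-0.1, -0.7, -2.3]
opening: 0.0127
t: 17.45
tool_pos: [0.5626, 0.0058, 0.1421]
tool_rot: [0.173, 1.564, -0.173]
contact_force: [-0.1, -1.3, -2.2]
opening: 0.0125
```

```bash
python3 -m crank '[[[0,0,-0.0005,0],[0,0,-0.001,0],[0,0,-0.001,0],[0,0,-0.001,0]]]'
python3 -m crank '[[[0,0,-0.0005,0],[0,0,-0.001,0],[0,0,-0.001,0],[0,0,-0.001,0]]]'; python3 off.py
```

```text
t: 17.78
tool_pos: [0.5629, 0.0056, 0.1419]
tool_rot: [0.173, 1.563, -0.173]
contact_force: [-1.9, -0.9, 5.5]
opening: 0.0121
t: 18.12
tool_pos: [0.5631, 0.0056, 0.1419]
tool_rot: [0.173, 1.562, -0.173]
contact_force: [-4.5, -1.0, 8.9]
opening: 0.0126
5693 plane tilt y,z,offset [0.00807957 0.0091507  0.00851234] shoulder z 0.12436532152420628 [-4.54743776 -0.98740511  8.85526378] [-0.16018561  0.82153354  0.02161269]
```

Firm contact came at TCP 0.1419, against a predicted home of 0.142, and the shoulder is at rim height. I'll relieve the push and release.

```bash
python3 -m crank '[[[0,0,0.001,0],[0,0,0.0015,0],[0,0,0.0015,0]]]'
python3 -m crank '[[[0,0,0,0],[0,0,0,0],[0,0,0,0],[0,0,0,0],[0,0,0,0]]]' 1
python3 -m crank '[[[0,0,0,0],[0,0,0,0],[0,0,0,0],[0,0,0,0]]]'
python3 off.py
```

```text
t: 18.42
tool_pos: [0.5629, 0.0057, 0.1419]
tool_rot: [0.173, 1.563, -0.173]
contact_force: [-1.9, -0.5, 5.7]
opening: 0.0125
t: 18.83
tool_pos: [0.5623, 0.006, 0.1408]
tool_rot: [0.173, 1.564, -0.173]
contact_force: [-0.0, 0.2, 0.4]
opening: 0.0723
t: 19.17
tool_pos: [0.5626, 0.0058, 0.1414]
tool_rot: [0.173, 1.564, -0.173]
contact_force: [-0.7, -0.5, -0.3]
opening: 0.0851
7110 plane tilt y,z,offset [-0.00113058 -0.00033795  0.00803922] shoulder z 0.12432771480341286 [-0.71942334 -0.52217243 -0.31107879] [ 0.01085565 -0.03182305 -0.01370999]
```

Released. I'll retreat straight up and check.

```bash
python3 -m crank '[[[0,0,0.01,0],[0,0,0.03,0],[0,0,0.055,0],[0,0,0.085,0],[0,0,0.11,0]]]'
python3 -m crank '[[[0,0,0.02,0],[0,0,0.03,0],[0,0,0.03,0],[0,0,0.03,0],[0,0,0.03,0]]]'
python3 -m crank '[[[0,0,0,0],[0,0,0,0],[0,0,0,0]]]'
python3 - <<'E'
from h import *
im,d,mc=snap('wrist'); cv2.imwrite('pics/w9.png',cv2.convertScaleAbs(im,alpha=1.3)[...,::-1])
vv,uu=np.mgrid[100:420:2,150:500:2]
P=np.array([world('wrist',a,b,d[b,a],mc) for a,b in zip(uu.ravel(),vv.ravel()) if d[b,a]>0])
q=P[(P[:,2]>.125)&(P[:,2]<.145)&(np.hypot(P[:,0]-.562,P[:,1]-.005)<.066)]
A=np.c_[q[:,:2]-[.562,.005],np.ones(len(q))]; print(len(q),np.linalg.lstsq(A,q[:,2],rcond=None)[0],np.median(q[:,2]),q[:,:2].mean(0))
im,d,mc=snap('scene'); cv2.imwrite('pics/s9.png',cv2.resize(im[180:340,180:420],(800,533),interpolation=cv2.INTER_CUBIC)[...,::-1])
E
```

```text
t: 19.63
tool_pos: [0.5627, 0.0058, 0.2541]
tool_rot: [0.173, 1.562, -0.173]
contact_force: [0.3, -0.8, 0.6]
opening: 0.0854
t: 20.05
tool_pos: [0.5618, 0.0059, 0.2794]
tool_rot: [0.173, 1.567, -0.173]
contact_force: [-0.3, -0.6, -0.2]
opening: 0.0853
t: 20.3
tool_pos: [0.562, 0.0058, 0.28]
tool_rot: [0.173, 1.566, -0.173]
contact_force: [-0.9, -0.1, 0.2]
opening: 0.0853
3632 [-0.00142151  0.00148146  0.13330398] 0.13328213575535117 [0.56059138 0.00584265]
```

View pics/w9.png

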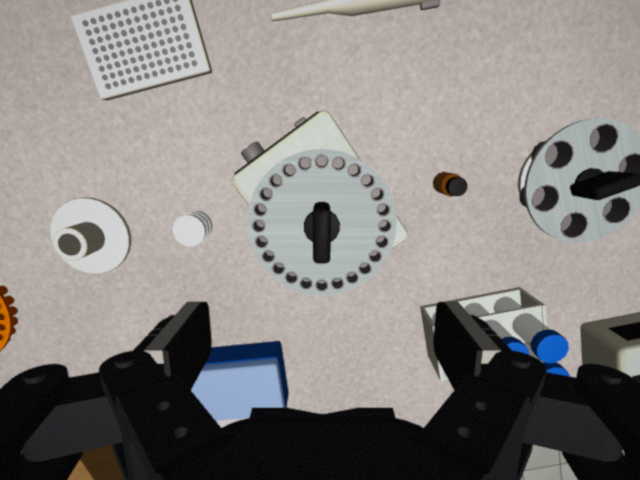

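View pics/s9.png

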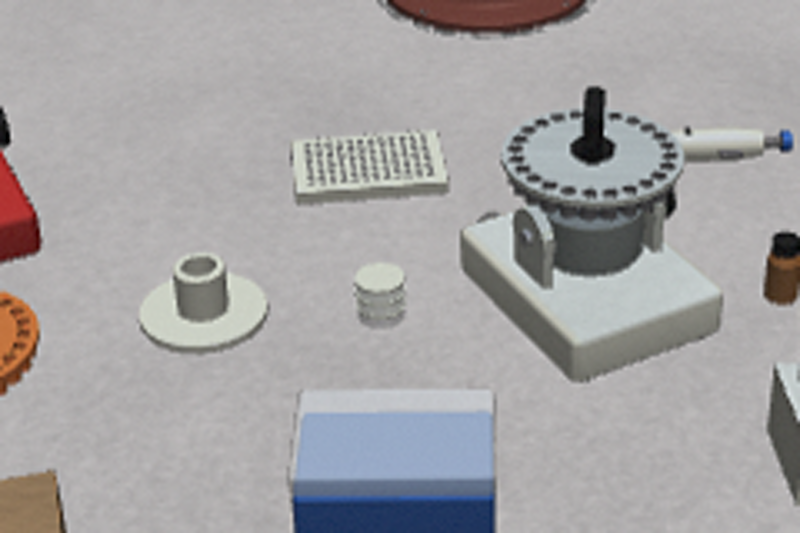

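The disc sits level on the hub in both pictures: grip at (321,232) in the wrist view, with the empty stand at left and everything else in place. Its top face is at 0.1333 (0.134 expected, with the same -0.7 mm bias as on the stand) and its tilt is under 0.002 rad.

```bash
python3 -c "
from station import *
print(finish_job())"
```

```text
the job is handed in; nothing more can be done
None
```

The small-tube disc is fitted on the white rotator and sits fully home. I handed the job in at about 20 s of robot time.

- **First grasp:** it held the grip too high and slipped off on lifting. The disc stayed on its stand, shifted by about 1 mm.
- **Second grasp:** I gripped at the middle of the bar with 40 N. That held without slipping.
- **Fitting:** I saw the slot at about -12.7° from above and turned the disc to match before lowering it. The flats went straight in with no searching on the ledge. I let it down in small steps; seating pushed back with at most about 9 N. I eased that off before opening the fingers.
- **Last checks:** the disc's top face read 0.1333 m against 0.134 m expected. The camera read the same 0.7 mm low when the disc was on its stand. The disc is level to under 0.002 rad, the gripper is well clear above it, and the other disc and nearby items in the last pictures looked unmoved.

The opening reading was 12–13 mm on the 14 mm bar throughout the good grasp. I took that as an offset in the reading.

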